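# Roll the clay roller into its rest

## Task

Put the wooden clay roller away in its rest without picking it up: with your fingertips gently push its side so that it rolls along the table, up the slope of the rest and down into the V-groove. Leave it lying still in the groove, with neither end sticking out past the ends of the rest. Never lift the roller, and leave the cup, the mug and the jar where they stand.

Things in the scene. Friction and masses are not known exactly. Their poses are not given: they have to be found in the camera images.
- pin: the clay roller: a plain loose wooden cylinder without handles, 44 mm in diameter, 160 mm long, about 0.2 kg, smooth sealed wood, lying on its side. Origin: centre of the cylinder (22 mm above the table at the start); its x axis runs along the cylinder, y and z turn as it rolls. It rolls freely and may run on by itself for some centimetres after a push.
- rest: the rest: a low wooden block fixed to the table, 270 mm long (its x), 168 mm wide (its y), same on both sides. A V-groove with 40-degree faces runs along x at y = 0, open at both ends. The groove's edges, at |y| = 22 mm, are 14 mm high, with a flat top to |y| = 28 mm; then a 14-degree slope runs down to the table at |y| = 84 mm. Origin: middle of its underside, z up.
- rest_seat (a point): where the roller's centre lies when seated half-way along the groove: middle of the rest, 24 mm above the table, axes as the rest. On top of a groove edge the roller's axis is 12 mm higher. The roller may lie up to 55 mm off the middle along the groove before an end sticks out. The roller starts on the rest's -y side.
- cup: bystander: a loose round cup, 72 mm across, 85 mm high, origin in the middle of its underside
- mug: bystander: a loose mug, 80 mm across and a handle at its side, 85 mm high, origin in the middle of its underside
- jar: bystander: a loose glass jar, 68 mm across, 95 mm high, with wooden tools standing in it up to 170 mm high, origin in the middle of its underside
Not all that is in view belongs to the job. Of the things that look like the pin, the smallest one is meant.

How it is judged:
By the outcome, as a careful person would: the job done as asked, in the order asked, and still so for the second after the job is handed in, with the robot touching nothing.
It also fails if it takes over 45 s, if anything falls off the work surface, if the arm or the gripper's body presses on something with over 40 N, if the wrist force passes 120 N, or if a joint passes its speed limit or range.

## Robot

A 6-joint arm with a two-finger parallel gripper is mounted at the origin on the work surface. World frame = base frame: x ahead of the robot, y to its left, z up, the work surface at z = 0. Lengths are in m, angles in rad, forces in N, time in s.
With the tool pointing down it reaches from about 0.3 to 0.775 m from the base axis. Payload 14.6 kg.
Tool frame: the origin (TCP) lies between the finger pads; the fingertips stand 8 mm ahead of it and the grasp point (between the pads) lies 11 mm behind it; x points along the fingers, y is the direction in which the jaws open and shut, and the axes are right-handed (so a half turn about x gives the same grasp; the last joint's range is limited). The gripper opens to 94 mm and grips with 3 to 60 N. Pads are 16 mm wide; open, the fingers measure 119 mm over their backs; the gripper's body (75 mm by 177 mm) begins 78 mm behind the grasp point.
Start: joints at [-1.272, 0.3, 1.521, -0, 1.321, -0.067], TCP at [0.197, -0.514, 0.213] pointing down, gripper open.
Joint ranges: [-3.03, 3.03], [-0.79, 2.21], [0.23, 2.52], [-1.04, 4.18], [0, 3.07], [-2.55, 2.55]. Speed limits (rad/s): [2.22, 2.22, 2.57, 3.14, 3.14, 3.14].

## Interface

Orientations are given as [roll, pitch, yaw] about the fixed x, y, z axes, in that order (R = Rz(yaw) Ry(pitch) Rx(roll)).
In Python, from station import ctrl gives the robot as it stands.
- The arm moves only by the shell command python3 -m creep 'ROWS' [FORCE]. ROWS is a JSON object of lists of equal length, an entry for each row: "hand": the closure, from -1 (fully open) to 1 (shut); "slide": the shift along the tool's x, y, z in m, a list of three; "spin": the turn about the tool's x in degrees. A call has 1 to 12 rows; each row is the pose to reach, as a shift and turn from the pose commanded when the call began, along the tool's axes at that moment; what a row does not reach only later rows make up. A row lasts 1/12 s, in which the tool goes at most 41.7 mm and 7.16 degrees, less where a joint would pass 70% of its speed; a pose out of reach is approached as far as the arm can. A call with a gripper value outside its range is refused whole. The fingers move at their own pace and stop on an object; FORCE is the grip in N (left out, the last holds). Time passes only in rows, so rows that repeat a pose let the fingers close. It gives the time, the measured TCP pose, the force and the opening at its end, in the units of the state.
- ctrl.get_obs(): the state, without advancing time (a new reading comes with each control period).
- ctrl.camera(name): name is "side" or "top"; returns the picture (384x512x3 uint8, red, green, blue); there is no depth.
- ctrl.calibration(name): a dict with "K" (3x3 intrinsics, pixels), "R" (3x3) and "t" (3): a world point X has camera coordinates R X + t. Camera axes: x right, y down, z forward; pixel columns grow to the right and rows downward; lengths in m; the calibration is good to about 2 mm. A picture is of the moment at which its call begins. calibration takes no time and is no camera call.
- ctrl.hand_in(): hands the job in, once; it reports no verdict.
The state is a dict: "time_s": time; "qpos": joint angles; "joint_vel": joint speeds; "tau": joint torques, N m; "ee_pos": TCP position; "eef_rot": TCP orientation; "force": force on the tool from outside, world axes, zero at the start; "moment": the same for the moment, N m; "grip_width": finger opening in m.
Only numpy, scipy, OpenCV 4.12 (cv2) and the standard library are available. Lean on these libraries where they do the work, as an engineer would, in place of code of your own. Each camera call takes 0.05 s, during which the arm holds its last target.

## Working session

There is one attempt and no reset: what is moved stays moved. The work goes in short steps, Python scripts to look and compute and a shell command to move; the robot and the scene stay as the last step left them, time stands still between calls to the robot, and variables do not carry over. Pictures are saved under pics/ and viewed, and the job is handed in when it is done.

```bash
ls; mkdir -p pics
python3 - <<'E'
from station import ctrl
import cv2
for n in("top","side"):
    im=ctrl.camera(n); cv2.imwrite(f"pics/{n}0.png",im[:,:,::-1])
    c=ctrl.calibration(n); print(n,c)
o=ctrl.get_obs(); print(o)
E
```

```text
pics
top {'K': array([[384.19401499,   0.        , 259.23272268],
       [  0.        , 384.19401499, 188.60758483],
       [  0.        ,   0.        ,   1.        ]]), 'R': array([[-0.00465167, -0.99997827, -0.00467089],
       [-0.98927393,  0.00528373, -0.1459766 ],
       [ 0.1459981 ,  0.00394175, -0.98927702]]), 't': array([0.00646569, 0.60856855, 1.00090345])}
side {'K': array([[371.40456387,   0.        , 257.17624769],
       [  0.        , 371.40456387, 191.82924334],
       [  0.        ,   0.        ,   1.        ]]), 'R': array([[-0.96350187, -0.26769351,  0.00208026],
       [-0.19477076,  0.69565963, -0.69146369],
       [ 0.18365319, -0.66663173, -0.72240822]]), 't': array([0.57818902, 0.16220045, 0.92702634])}
{'time_s': 0.1, 'qpos': array([-1.27159193e+00,  3.00432100e-01,  1.52150595e+00,  2.78322457e-05,
        1.32069719e+00, -6.65918836e-02]), 'joint_vel': array([ 2.32839407e-04,  9.48183597e-05, -2.79989332e-03, -2.13033806e-04,
        2.91036419e-04, -6.22255792e-04]), 'tau': array([ 1.28543197e-04, -5.32647979e+01, -3.53281689e+01,  7.08647934e-02,
        2.35029700e-02, -7.48771549e-05]), 'ee_pos': array([ 0.19667381, -0.51339647,  0.2129395 ]), 'eef_rot': array([-1.66324043,  1.56975339,  1.8441416 ]), 'force': array([-0.00099921,  0.65593595,  0.38482966]), 'moment': array([-0.0295825 , -0.00770895, -0.0414656 ]), 'grip_width': 0.09411769698905759}
```

View pics/top0.png

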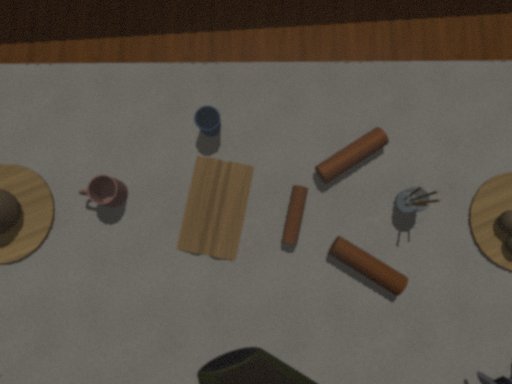

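View pics/side0.png

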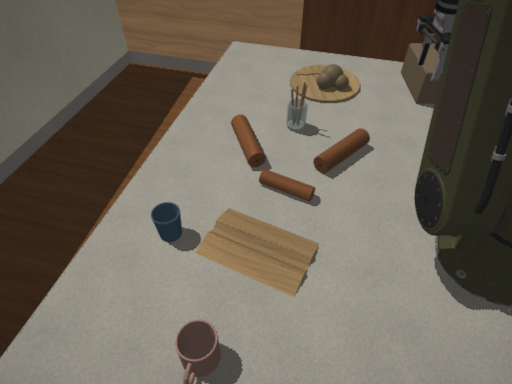

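Top view: three orange-brown cylinders, at (295,216), (352,155) and (368,266). The one at (295,216) is clearly the smallest. The rest is at (215,208), the cup at (208,120), the mug at (104,190) and the jar at (410,200). Next I measure the small cylinder and crop in on it to check.

```bash
cat > h.py <<'E'
import numpy as np, cv2
from station import ctrl
def ray(n,px,z):
    c=ctrl.calibration(n);K,R,t=c["K"],c["R"],c["t"]
    d=R.T@np.linalg.inv(K)@np.array([px[0],px[1],1.]);o=-R.T@t
    return o+d*(z-o[2])/d[2]
def proj(n,X):
    c=ctrl.calibration(n);p=c["K"]@(c["R"]@np.array(X)+c["t"]);return p[:2]/p[2]
def pinmask(im):
    h=cv2.cvtColor(im,cv2.COLOR_RGB2HSV)
    m=cv2.inRange(h,(3,140,50),(14,255,255))
    return cv2.morphologyEx(m,cv2.MORPH_OPEN,np.ones((3,3)))
def rects(m,amin=300):
    cs,_=cv2.findContours(m,cv2.RETR_EXTERNAL,cv2.CHAIN_APPROX_NONE)
    return [cv2.minAreaRect(c) for c in cs if cv2.contourArea(c)>amin]
E
python3 - <<'E'
from h import *
im=cv2.imread("pics/top0.png")[:,:,::-1]
h=cv2.cvtColor(im,cv2.COLOR_RGB2HSV)
for p in [(295,216),(352,155),(200,200),(230,210),(215,215)]: print(p,im[p[1],p[0]],h[p[1],p[0]])
for z,m in((.022,pinmask(im)),(.007,cv2.morphologyEx(cv2.inRange(h,(12,60,60),(25,255,255)),cv2.MORPH_OPEN,np.ones((3,3))))):
    for r in rects(m):
        b=cv2.boxPoints(r); w=np.array([ray("top",p,z) for p in b])[:,:2]
        print(np.round(r[0]),r[1],"c",ray("top",r[0],z).round(4),"L",[np.linalg.norm(w[i]-w[i-1]).round(4) for i in(1,2)],"dir",[np.degrees(np.arctan2(*(w[i]-w[i-1])[::-1])).round(1) for i in(1,2)]); print(w.round(3).tolist())
c=im[130:290,170:420]; c=cv2.resize(c,None,fx=3.2,fy=3.2,interpolation=cv2.INTER_CUBIC)
cv2.imwrite("pics/crop0.png",np.clip(c[:,:,::-1].astype(int)*1.6,0,255).astype(np.uint8))
E
```

```text
(295, 216) [82 56 39] [ 12 134  82]
(352, 155) [90 60 38] [ 13 147  90]
(200, 200) [94 79 56] [ 18 103  94]
(230, 210) [100  79  55] [ 16 115 100]
(215, 215) [99 81 56] [ 17 111  99]
[375. 267.] (69.88320922851562, 15.305376052856445) c [ 0.3961 -0.3073  0.022 ] L [np.float64(0.0418), np.float64(0.1839)] dir [np.float64(-34.8), np.float64(-123.6)]
[[0.43, -0.218], [0.464, -0.242], [0.363, -0.395], [0.329, -0.371]]
[490. 221.] (98.0, 42.0) c [ 0.5198 -0.6371  0.007 ] L [np.float64(0.1185), np.float64(0.2731)] dir [np.float64(-90.3), np.float64(174.3)]
[[0.659, -0.591], [0.658, -0.709], [0.386, -0.682], [0.387, -0.568]]
[ 26. 214.] (99.0, 53.0) c [0.5471 0.656  0.007 ] L [np.float64(0.1518), np.float64(0.2786)] dir [np.float64(-90.3), np.float64(-175.8)]
[[0.689, 0.744], [0.688, 0.592], [0.41, 0.571], [0.411, 0.718]]
[215. 207.] (60.79600524902344, 97.66583251953125) c [0.5616 0.128  0.007 ] L [np.float64(0.2746), np.float64(0.1742)] dir [np.float64(-10.0), np.float64(-101.8)]
[[0.446, 0.235], [0.717, 0.188], [0.681, 0.017], [0.413, 0.071]]
[255.  39.] (46.06223678588867, 511.31829833984375) c [1.0675 0.0127 0.007 ] L [np.float64(1.5449), np.float64(0.1481)] dir [np.float64(-90.0), np.float64(174.7)]
[[1.142, 0.787], [1.142, -0.758], [0.995, -0.744], [0.994, 0.772]]
```

View pics/crop0.png

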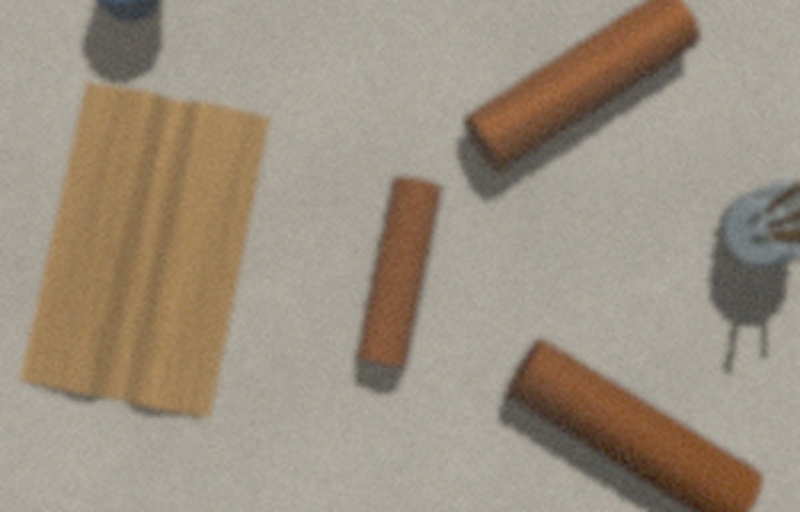

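The crop confirms the small cylinder (image corners about (293,186), (307,188), (297,245), (282,242)), lying roughly parallel to the rest and clear of the large ones. Now I'll refine both poses.

```bash
cat >> h.py <<'E'
def pin_at(im,z,near=None):
    h=cv2.cvtColor(cv2.GaussianBlur(im,(3,3),0),cv2.COLOR_RGB2HSV)
    m=cv2.morphologyEx(cv2.inRange(h,(0,115,45),(15,255,255)),cv2.MORPH_OPEN,np.ones((3,3)))
    out=[]
    for r in rects(m,300):
        b=cv2.boxPoints(r); l=sorted([(np.linalg.norm(b[i]-b[i-1]),i) for i in(1,2)])
        i=l[1][1]; j=l[0][1]
        # midpoints of the two short sides
        if i==1: e=[(b[0]+b[3])/2,(b[1]+b[2])/2]
        else: e=[(b[0]+b[1])/2,(b[2]+b[3])/2]
        P=np.array([ray("top",p,z)[:2] for p in e])
        d=P[1]-P[0]; d*=np.sign(d[0])
        out.append((r[0],r[1],P.mean(0),np.linalg.norm(d),np.degrees(np.arctan2(d[1],d[0]))))
    return out
E
python3 - <<'E'
from h import *
im=cv2.imread("pics/top0.png")[:,:,::-1]
for o in pin_at(im,.022): print([np.round(x,4) for x in o])
# rest by corners on the table
h=cv2.cvtColor(im,cv2.COLOR_RGB2HSV)
m=cv2.morphologyEx(cv2.inRange(h,(12,60,60),(25,255,255)),cv2.MORPH_OPEN,np.ones((3,3)))
cs,_=cv2.findContours(m,cv2.RETR_EXTERNAL,cv2.CHAIN_APPROX_NONE)
for c in cs:
    if abs(cv2.minAreaRect(c)[0][0]-215)<10:
        q=cv2.approxPolyDP(c,6,True)[:,0]; print(q.tolist())
        W=np.array([ray("top",p,0)[:2] for p in q]); print(W.round(4).tolist(), W.mean(0))
        for i in range(len(W)): d=W[i]-W[i-1]; print(np.linalg.norm(d).round(4),np.degrees(np.arctan2(d[1],d[0])).round(1))
E
```

```text
[array([368.7255, 265.5938]), array([82.1516, 18.5324]), array([ 0.4009, -0.2901]), np.float64(0.2163), np.float64(58.2082)]
[array([294.2811, 214.5582]), array([12.1226, 56.2906]), array([ 0.54  , -0.0928]), np.float64(0.1555), np.float64(-12.672)]
[array([352.542, 153.368]), array([16.682 , 74.9521]), array([ 0.7113, -0.2604]), np.float64(0.2159), np.float64(-57.1846)]
[array([255.5012,  37.1755]), array([ 47.0056, 511.3199]), array([1.064 , 0.0144]), np.float64(1.51), np.float64(89.9868)]
[[197, 156], [177, 248], [235, 259], [253, 167]]
[[0.711, 0.1822], [0.4496, 0.2329], [0.4188, 0.0715], [0.6778, 0.0212]] [0.56429773 0.12694058]
0.1644 78.4
0.2662 169.0
0.1642 -100.8
0.2639 -11.0
```

```bash
cat >> h.py <<'E'
from scipy.spatial.transform import Rotation as Ro
RC=np.array([.5643,.1269]);A=np.radians(-11);RX=np.array([np.cos(A),np.sin(A)]);RY=np.array([-RX[1],RX[0]])
def toR(p): d=np.array(p[:2])-RC; return np.array([d@RX,d@RY])
def toW(q): return RC+q[0]*RX+q[1]*RY
def tool():
    o=ctrl.get_obs(); R=Ro.from_euler("xyz",o["eef_rot"]).as_matrix(); return o,R
def go(q,z):
    o,R=tool(); d=np.r_[toW(q),z]-o["ee_pos"]; print("slide",(R.T@d*1e3).round(1))
def st():
    o,R=tool(); print("t",o["time_s"],"pos",o["ee_pos"].round(4),"rest",toR(o["ee_pos"]).round(4),"F",o["force"].round(2),"w",o["grip_width"]); print(R.round(3)); 
    t=np.degrees(np.arctan2(R[1,1],R[0,1])); print("tool y heading",t)
E
python3 - <<'E'
from h import *
st(); print("pin rest",toR([.54,-.0928])); go([.018,-.275],.213)
im=cv2.imread("pics/side0.png")
u=np.array([np.cos(np.radians(-12.7)),np.sin(np.radians(-12.7))])
for s in(-.08,0,.08): cv2.circle(im,tuple(int(v) for v in proj("side",np.r_[np.array([.54,-.0928])+s*u,.022])),2,(0,255,0),-1)
for s in(-.135,.135):
  for y,z in((-.084,0),(0,.0),(.084,0)): cv2.circle(im,tuple(int(v) for v in proj("side",np.r_[toW([s,y]),z])),2,(255,255,0),-1)
cv2.imwrite("pics/chk.png",cv2.resize(im[150:310,180:340],None,fx=3.5,fy=3.5))
E
```

```text
t 0.1 pos [ 0.1967 -0.5134  0.2129] rest [-0.2387 -0.6987] F [-0.    0.66  0.38] w 0.09411769698905759
[[-0.     0.358 -0.934]
 [ 0.001 -0.934 -0.358]
 [-1.    -0.001 -0.   ]]
tool y heading -69.04180948059853
pin rest [ 0.0180672  -0.22030015]
slide [ 2.000e-01 -2.236e+02 -4.420e+02]
```

View pics/chk.png

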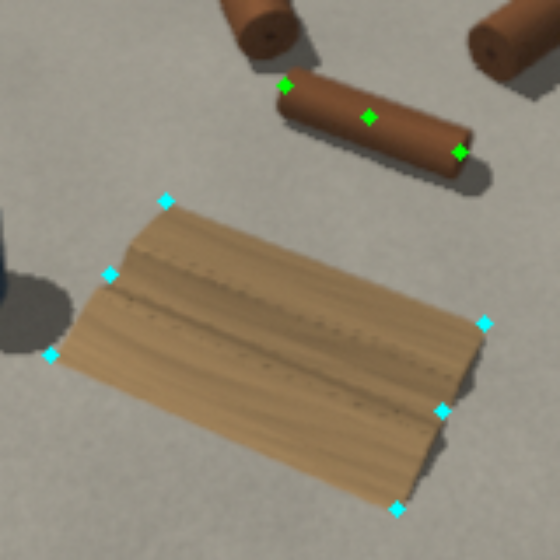

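The pin (rest frame x=+18 mm, y=-220 mm) and the rest both reproject well in the side view. I'll go behind the pin at height, with the jaw axis along the rest.

```bash
python3 -m creep '{"hand":[-1,-1,-1,-1,-1,-1,-1,-1,-1,-1,-1,-1],"slide":[[0,-10,-20],[0,-30,-60],[0,-50,-100],[0,-70,-140],[0,-90,-180],[0,-110,-220],[0,-130,-260],[0,-150,-300],[0,-170,-340],[0,-190,-380],[0,-210,-415],[0,-223,-442]],"spin":[-3,-8,-13,-18,-23,-28,-33,-38,-43,-48,-53,-58]}' 2>&1 | head; python3 -c "from h import *
st(); go([.018,-.275],.024)"
```

```text
time_s: 1.1
ee_pos: [0.5351, -0.1426, 0.2133]
eef_rot: [-1.627, 1.57, 2.897]
force: [0.2, -1.0, 1.2]
grip_width: 0.094
t 1.1 pos [ 0.5351 -0.1426  0.2133] rest [ 0.0227 -0.2702] F [ 0.21 -0.98  1.21] w 0.09404264070850585
[[-0.     0.982 -0.187]
 [ 0.    -0.187 -0.982]
 [-1.    -0.    -0.   ]]
tool y heading -10.789992331566959
slide [189.3  -4.7   4.8]
```

I slipped there: I typed millimetres where metres are expected. The per-row speed cap meant the tool still ended within 7 mm of the target. I'll use metres from here on, and first check with a hold row that the commanded pose is sane.

```bash
python3 -m creep '{"hand":[-1,-1],"slide":[[0,0,0],[0,0,0]],"spin":[0,0]}'; python3 -c "from h import *
st(); go([.018,-.275],.024)"
```

```text
time_s: 1.27
ee_pos: [0.5347, -0.143, 0.2127]
eef_rot: [-1.678, 1.57, 2.844]
force: [-0.1, -0.1, -1.1]
grip_width: 0.0939
t 1.2667 pos [ 0.5347 -0.143   0.2127] rest [ 0.0224 -0.2706] F [-0.13 -0.06 -1.13] w 0.09391640675404725
[[-0.001  0.982 -0.189]
 [ 0.    -0.189 -0.982]
 [-1.    -0.001 -0.   ]]
tool y heading -10.87029881907102
slide [188.7  -4.2   4.4]
```

```bash
python3 -m creep '{"hand":[-1,-1,-1,-1,-1,-1,-1,-1,-1,-1,-1,-1],"slide":[[0.010,-0.004,0.004],[0.030,-0.004,0.004],[0.052,-0.004,0.004],[0.074,-0.004,0.004],[0.096,-0.004,0.004],[0.118,-0.004,0.004],[0.138,-0.004,0.004],[0.156,-0.004,0.004],[0.171,-0.004,0.004],[0.182,-0.004,0.004],[0.188,-0.004,0.004],[0.188,-0.004,0.004]],"spin":[0,0,0,0,0,0,0,0,0,0,0,0]}'; python3 -c "from h import *
st(); im=ctrl.camera('top'); cv2.imwrite('pics/t1.png',cv2.resize(im[130:290,170:420,::-1],None,fx=3.2,fy=3.2))"
```

```text
time_s: 2.27
ee_pos: [0.5283, -0.1483, 0.0243]
eef_rot: [-1.694, 1.569, 2.824]
force: [-0.4, 0.4, 0.3]
grip_width: 0.0939
t 2.2667 pos [ 0.5283 -0.1483  0.0243] rest [ 0.0172 -0.2771] F [-0.36  0.41  0.35] w 0.09389151899421018
[[-0.002  0.981 -0.193]
 [ 0.001 -0.193 -0.981]
 [-1.    -0.002 -0.   ]]
tool y heading -11.13084226179507
```

View pics/t1.png

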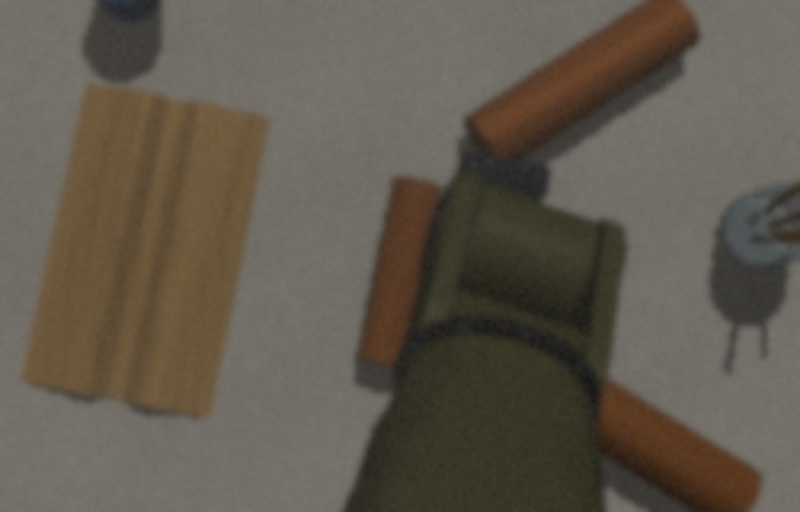

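The gripper is behind the pin and clear of the big cylinders. Starting the gentle push along -z.

```bash
python3 -m creep '{"hand":[-1,-1,-1,-1,-1,-1,-1,-1,-1,-1,-1,-1],"slide":[[0,0,-0.005],[0,0,-0.011],[0,0,-0.016],[0,0,-0.020],[0,0,-0.023],[0,0,-0.026],[0,0,-0.029],[0,0,-0.032],[0,0,-0.035],[0,0,-0.038],[0,0,-0.041],[0,0,-0.044]],"spin":[0,0,0,0,0,0,0,0,0,0,0,0]}'; python3 -c "from h import *
st(); im=ctrl.camera('top'); cv2.imwrite('pics/t2.png',cv2.resize(im[130:290,170:420,::-1],None,fx=3.2,fy=3.2))"
```

```text
time_s: 3.32
ee_pos: [0.5379, -0.1043, 0.0255]
eef_rot: [1.826, 1.571, 0.063]
force: [-0.4, -0.3, -0.0]
grip_width: 0.0939
t 3.3167 pos [ 0.5379 -0.1043  0.0255] rest [ 0.0182 -0.232 ] F [-0.35 -0.33 -0.04] w 0.09393483972013941
[[ 0.     0.981 -0.192]
 [ 0.    -0.192 -0.981]
 [-1.     0.    -0.   ]]
tool y heading -11.042967085531243
```

View pics/t2.png

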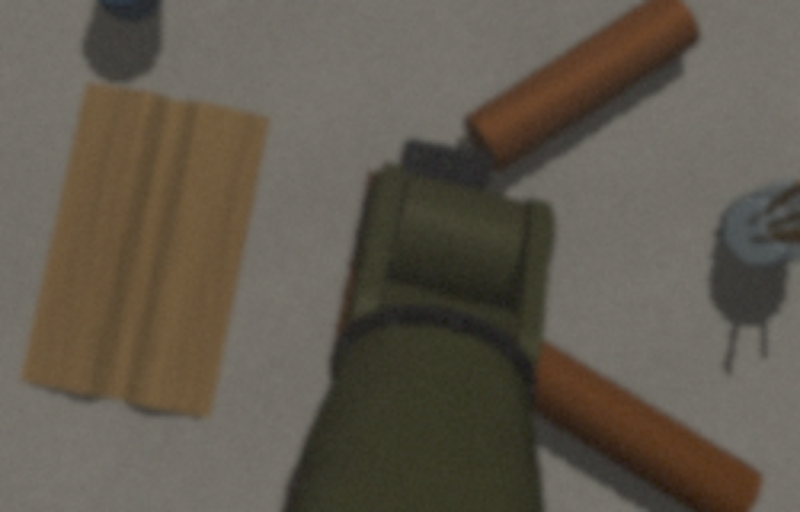

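```bash
python3 -m creep '{"hand":[-1,-1,-1,-1,-1,-1,-1,-1,-1,-1,-1,-1],"slide":[[0,0,-0.003],[0,0,-0.006],[0,0,-0.010],[0,0,-0.014],[0,0,-0.018],[0,0,-0.022],[0,0,-0.026],[0,0,-0.030],[0,0,-0.034],[0,0,-0.038],[0,0,-0.042],[0,0,-0.046]],"spin":[0,0,0,0,0,0,0,0,0,0,0,0]}'; python3 -c "from h import *
st(); im=ctrl.camera('side'); cv2.imwrite('pics/s3.png',cv2.resize(im[130:310,150:350,::-1],None,fx=3.2,fy=3.2))"
```

```text
time_s: 4.37
ee_pos: [0.5467, -0.059, 0.0254]
eef_rot: [-0.84, 1.571, -2.604]
force: [-0.4, -0.7, 0.0]
grip_width: 0.0938
t 4.3667 pos [ 0.5467 -0.059   0.0254] rest [ 0.0182 -0.1858] F [-0.36 -0.69  0.02] w 0.0937672318169555
[[-0.     0.981 -0.191]
 [-0.    -0.191 -0.981]
 [-1.    -0.     0.   ]]
tool y heading -11.038231078440283
```

View pics/s3.png

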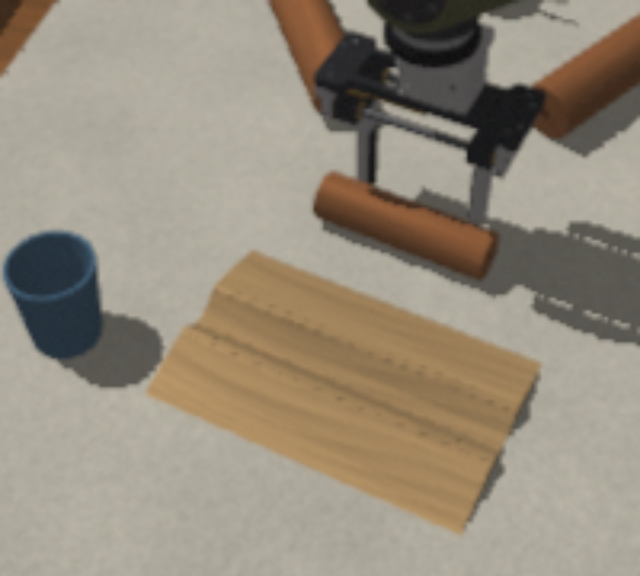

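Side view: both fingers touch the pin (crop (405,225)), which lies parallel to the rest (crop (345,390)). Pushing on.

```bash
python3 -m creep '{"hand":[-1,-1,-1,-1,-1,-1,-1,-1,-1,-1,-1,-1],"slide":[[0,0,-0.003],[0,0,-0.006],[0,0,-0.010],[0,0,-0.014],[0,0,-0.018],[0,0,-0.022],[0,0,-0.026],[0,0,-0.030],[0,0,-0.034],[0,0,-0.038],[0,0,-0.042],[0,0,-0.046]],"spin":[0,0,0,0,0,0,0,0,0,0,0,0]}'; python3 -c "from h import *
st()"
python3 -m creep '{"hand":[-1,-1,-1,-1,-1,-1,-1,-1,-1,-1,-1,-1],"slide":[[0,0,-0.003],[0,0,-0.006],[0,0,-0.010],[0,0,-0.014],[0,0,-0.018],[0,0,-0.022],[0,0,-0.026],[0,0,-0.030],[0,0,-0.034],[0,0,-0.038],[0,0,-0.042],[0,0,-0.046]],"spin":[0,0,0,0,0,0,0,0,0,0,0,0]}'; python3 -c "from h import *
st(); im=ctrl.camera('side'); cv2.imwrite('pics/s4.png',cv2.resize(im[130:310,150:350,::-1],None,fx=3.2,fy=3.2))"
```

```text
time_s: 5.42
ee_pos: [0.5555, -0.0139, 0.0254]
eef_rot: [-0.164, 1.571, -1.928]
force: [0.4, 0.2, -0.2]
grip_width: 0.0939
t 5.4167 pos [ 0.5555 -0.0139  0.0254] rest [ 0.0183 -0.1399] F [ 0.41  0.2  -0.18] w 0.09390994632678472
[[-0.     0.981 -0.192]
 [-0.    -0.192 -0.981]
 [-1.    -0.     0.   ]]
tool y heading -11.040889670868319
time_s: 6.42
ee_pos: [0.5644, 0.0312, 0.0255]
eef_rot: [0.433, 1.571, -1.331]
force: [-0.4, -2.7, 2.2]
grip_width: 0.094
t 6.4167 pos [0.5644 0.0312 0.0255] rest [ 0.0183 -0.0939] F [-0.44 -2.71  2.2 ] w 0.0940116330187007
[[ 0.     0.981 -0.192]
 [-0.    -0.192 -0.981]
 [-1.     0.     0.   ]]
tool y heading -11.04410875602465
```

View pics/s4.png

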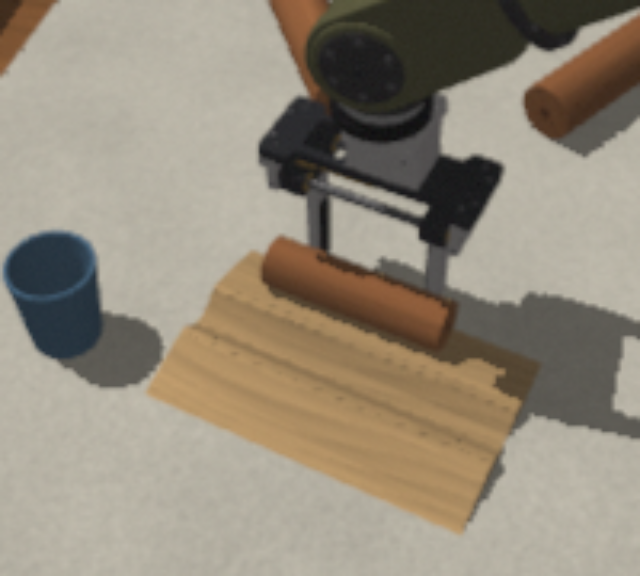

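On the slope, parallel, 3.5 N. Carrying on to just before the edge.

```bash
python3 -m creep '{"hand":[-1,-1,-1,-1,-1,-1,-1,-1,-1,-1,-1,-1],"slide":[[0,0,-0.003],[0,0,-0.006],[0,0,-0.009],[0,0,-0.012],[0,0,-0.015],[0,0,-0.018],[0,0,-0.021],[0,0,-0.024],[0,0,-0.027],[0,0,-0.030],[0,0,-0.032],[0,0,-0.034]],"spin":[0,0,0,0,0,0,0,0,0,0,0,0]}'; python3 -c "from h import *
st(); im=ctrl.camera('side'); cv2.imwrite('pics/s5.png',cv2.resize(im[130:310,150:350,::-1],None,fx=3.2,fy=3.2))"
```

```text
time_s: 7.47
ee_pos: [0.5708, 0.0647, 0.0254]
eef_rot: [-2.686, 1.571, 1.834]
force: [0.1, 0.1, -0.2]
grip_width: 0.0936
t 7.4667 pos [0.5708 0.0647 0.0254] rest [ 0.0182 -0.0598] F [ 0.06  0.11 -0.24] w 0.09357479108181431
[[-0.     0.982 -0.191]
 [ 0.    -0.191 -0.982]
 [-1.    -0.    -0.   ]]
tool y heading -11.035300753144947
```

View pics/s5.png

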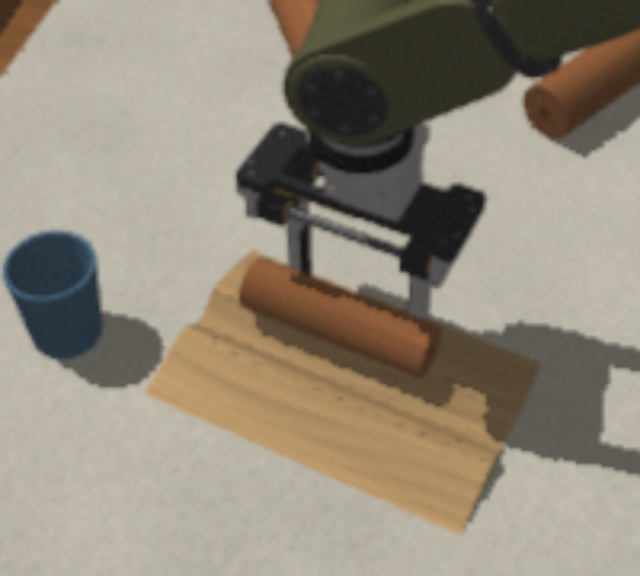

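The pin is near the flat top. I'll nudge it 1.5 mm per row for a short run and then look.

```bash
python3 -m creep '{"hand":[-1,-1,-1,-1,-1,-1,-1,-1],"slide":[[0,0,-0.0015],[0,0,-0.003],[0,0,-0.0045],[0,0,-0.006],[0,0,-0.0075],[0,0,-0.009],[0,0,-0.0105],[0,0,-0.0105]],"spin":[0,0,0,0,0,0,0,0]}'; python3 -c "from h import *
st(); im=ctrl.camera('side'); cv2.imwrite('pics/s6.png',cv2.resize(im[130:310,150:350,::-1],None,fx=3.2,fy=3.2))"
```

```text
time_s: 8.18
ee_pos: [0.5728, 0.0748, 0.0254]
eef_rot: [2.688, 1.571, 0.924]
force: [0.1, 0.4, -0.1]
grip_width: 0.0936
t 8.1833 pos [0.5728 0.0748 0.0254] rest [ 0.0183 -0.0495] F [ 0.14  0.39 -0.07] w 0.0936006734083425
[[ 0.     0.982 -0.191]
 [ 0.    -0.191 -0.982]
 [-1.     0.    -0.   ]]
tool y heading -11.030201065620346
```

View pics/s6.png

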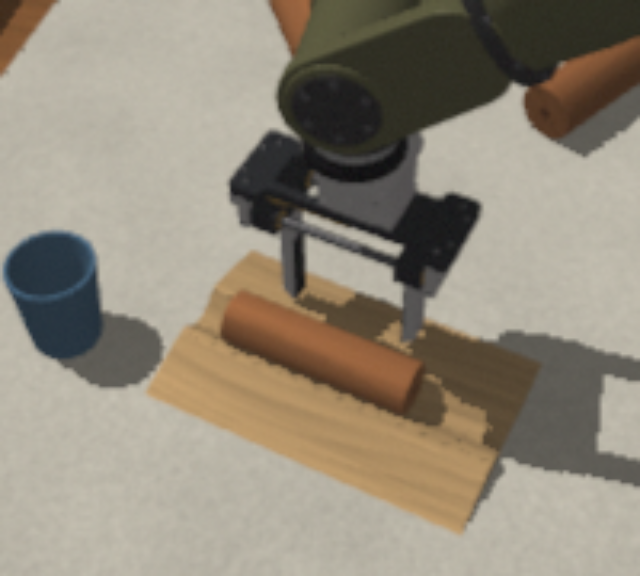

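The pin has dropped into the groove (crop (320,350)) and the fingers stand clear behind it. Backing off, then up.

```bash
python3 -m creep '{"hand":[-1,-1,-1,-1,-1,-1,-1,-1,-1,-1,-1,-1],"slide":[[0,0,0.004],[-0.002,0,0.012],[-0.012,0,0.022],[-0.03,0,0.035],[-0.05,0,0.05],[-0.075,0,0.07],[-0.1,0,0.09],[-0.125,0,0.115],[-0.15,0,0.14],[-0.17,0,0.165],[-0.18,0,0.18],[-0.18,0,0.19]],"spin":[0,0,0,0,0,0,0,0,0,0,0,0]}'
python3 - <<'E'
from h import *
import time
st()
for k in (1,2):
    im=ctrl.camera('top'); 
    for o in pin_at(im,.024):
        if 0.13<o[3]<.18 : print([np.round(x,4) for x in o],"rest",toR(o[2]).round(4))
cv2.imwrite('pics/t7.png',im[:,:,::-1])
im=ctrl.camera('side'); 
u=RX
for s in(-.08,.08): print(proj('side',np.r_[toW([.018+s,0]),.024]))
cv2.imwrite('pics/s7.png',cv2.resize(im[130:384,130:380,::-1],None,fx=2.3,fy=2.3))
E
```

```text
time_s: 9.23
ee_pos: [0.5364, -0.1145, 0.2088]
eef_rot: [1.459, 1.566, -0.307]
force: [0.3, 0.2, -0.7]
grip_width: 0.0941
t 9.2333 pos [ 0.5364 -0.1145  0.2088] rest [ 0.0187 -0.2423] F [ 0.28  0.17 -0.68] w 0.09409361593393609
[[ 0.005  0.981 -0.194]
 [-0.001 -0.194 -0.981]
 [-1.     0.005  0.001]]
tool y heading -11.159014442352861
[array([381.8932, 273.8708]), array([51.4099, 18.974 ]), array([ 0.3788, -0.3243]), np.float64(0.1342), np.float64(57.5117)] rest [-0.096  -0.4783]
[array([215.6346, 198.3269]), array([16.2776, 59.6193]), array([0.586 , 0.1241]), np.float64(0.1656), np.float64(-10.5897)] rest [0.0218 0.0014]
[array([359.8683, 148.9061]), array([17.3643, 57.801 ]), array([ 0.7234, -0.2807]), np.float64(0.1667), np.float64(-57.5153)] rest [ 0.2339 -0.3698]
[array([381.8712, 273.9592]), array([51.3616, 18.933 ]), array([ 0.3785, -0.3243]), np.float64(0.1341), np.float64(57.924)] rest [-0.0963 -0.4783]
[array([215.6154, 198.4231]), array([16.2776, 59.4232]), array([0.5857, 0.1242]), np.float64(0.165), np.float64(-10.5897)] rest [0.0216 0.0014]
[array([359.5921, 148.9765]), array([17.1841, 58.3417]), array([ 0.7232, -0.28  ]), np.float64(0.1682), np.float64(-57.5143)] rest [ 0.2336 -0.3691]
[280.05554557 250.64672941]
[223.431974 227.553618]
```

```bash
sleep 0
```

```text
(no output)
```

View pics/t7.png

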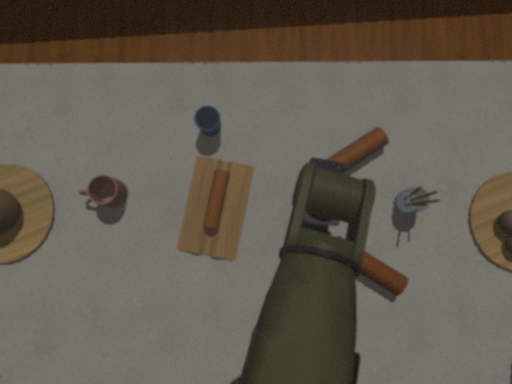

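View pics/s7.png

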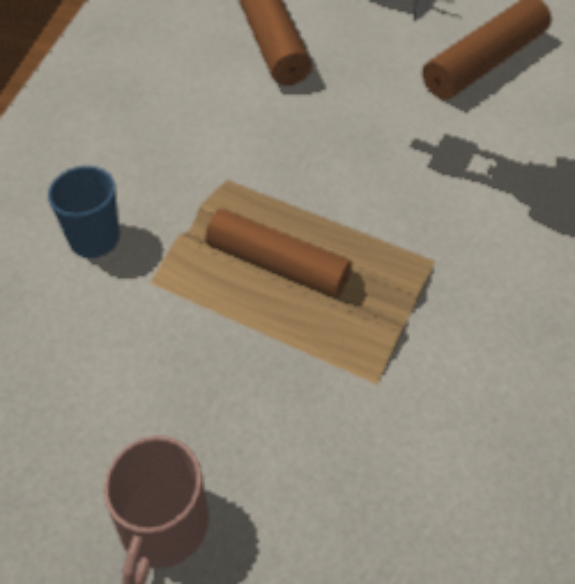

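Both views show the pin in the groove (top (216,198)) with both ends inside the rest. The cup, mug and jar are where they were. One more settle and stillness check, then I hand in.

```bash
python3 -m creep '{"hand":[-1,-1,-1,-1,-1,-1,-1,-1,-1,-1,-1,-1],"slide":[[0,0,0],[0,0,0],[0,0,0],[0,0,0],[0,0,0],[0,0,0],[0,0,0],[0,0,0],[0,0,0],[0,0,0],[0,0,0],[0,0,0]],"spin":[0,0,0,0,0,0,0,0,0,0,0,0]}'
python3 - <<'E'
from h import *
im=ctrl.camera('top')
q=[o for o in pin_at(im,.024) if abs(o[0][0]-215)<15]
for o in q: print([np.round(x,4) for x in o],"rest",toR(o[2]).round(4))
d=cv2.absdiff(im,cv2.cvtColor(cv2.imread('pics/top0.png'),cv2.COLOR_BGR2RGB)).max(2)
for n,(x,y) in dict(cup=(208,120),mug=(104,190),jar=(410,200)).items(): print(n,"mean diff",d[y-22:y+22,x-22:x+22].mean().round(2))
print("pin rest ok:", len(q)==1 and abs(toR(q[0][2])[0])<.05 and abs(toR(q[0][2])[1])<.008)
ctrl.hand_in()
E
```

```text
time_s: 10.38
ee_pos: [0.5364, -0.112, 0.2055]
eef_rot: [0.233, 1.571, -1.531]
force: [-0.5, -0.4, 0.2]
grip_width: 0.0941
[array([215.8586, 198.3425]), array([16.298 , 60.0477]), array([0.586 , 0.1235]), np.float64(0.1668), np.float64(-11.1062)] rest [0.0219 0.0008]
cup mean diff 9.62
mug mean diff 8.8
jar mean diff 9.58
pin rest ok: True
the job is handed in; nothing more can be done
```

The clay roller is lying still in the V-groove and the job is handed in at about 10.4 s. I pushed the smallest cylinder's side with both open fingertips; it rolled up the slope and dropped into the groove by itself. Then I backed off and raised the arm.

**Last checks:**
- **Roller position:** its centre is about 22 mm off the middle along the groove (limit 55 mm) and 1 mm across it. It is parallel to the rest, and its position did not change over the last second.
- **Pushing force:** the readings I took stayed around 3.5 N or below.
- **Cup, mug and jar:** all three look unmoved in the pictures. My numeric image-difference check was inconclusive: all three patches showed a similar difference (about 9 grey levels). I took this for image noise or lighting but did not compare it with an empty patch.

**Mistake to report:** I typed the first move in millimetres instead of metres. The per-row speed cap limited it; it stayed at safe height and ended within about 7 mm of the target.

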